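# Load a glass test plate under the sprung clips of an inspection stage

### The arm

A 7-joint arm with a two-finger parallel gripper is mounted at the origin on the work surface. World frame = base frame: x ahead of the robot, y to its left, z up, the work surface at z = 0. Lengths are in m, angles in rad, forces in N, time in s.
With the tool pointing down it reaches from about 0.425 to 0.8 m from the base axis. Payload 8.3 kg.
Tool frame: the origin (TCP) lies midway between the tips of the shut fingers; the grasp point (between the pads) lies 19 mm behind it; z points along the fingers, y is the line along which they close (so a half turn about z gives the same grasp; the last joint's range is limited). The gripper opens to 85 mm and grips with 20 to 120 N. Pads are 22 mm wide; open, the fingers measure 114 mm over their backs; the gripper's body (76 mm by 85 mm) begins 54 mm behind the grasp point. The pads swing forward as they close: fully open they stand 13 mm farther back than shut.
Start: joints at [-1.21, 0.383, 0.016, 1.37, -0.006, 1.388, -0.046], TCP at [0.257, 0.57, 0.231] pointing down, gripper open.
Joint ranges: [-2.95, 2.95], [-0.25, 2.06], [-1.52, 1.56], [0.18, 2.33], [-1.44, 4.58], [0.02, 2.06], [-3.01, 3.01]. Speed limits (rad/s): [2.39, 2.39, 3.01, 3.01, 3.14, 3.14, 3.14].

### API

Orientations are given as a unit quaternion [w, x, y, z].
In Python, from cell import env gives the robot as it stands.
- The arm moves only by the tool carry_out, never from a script. Its argument "moves" is a list of rows, each a list of 2 entries, a list of its own where there are three numbers: the shift along the tool's x, y, z in mm, then the turn about the tool's z in degrees. In form: [[[tx, ty, tz], twist], ...]. A call has 1 to 20 rows; each row shifts and turns the commanded pose from where the row before left it, along the tool's axes as they then stand; what a row does not reach is not made up. A row lasts 1/10 s, in which the tool goes at most 50 mm and 8.59 degrees, less where a joint would pass 70% of its speed; a pose out of reach is approached as far as the arm can. A call is refused whole if a number of a shift passes 50 or a number of a turn 8.59, either way. A call with a gripper value outside its range is refused whole. "fingers" is the closure, from 0 (fully open) to 1 (shut), set as the call begins (left out, the last holds). The fingers move at their own pace and stop on an object; "force" is the grip in N (left out, the last holds). Time passes only in rows, so rows that do not move let the fingers close. It gives the time, the measured TCP pose, the force, the opening and the grip force at its end, in the units of the state.
- env.sense(): the state, without advancing time (a new reading comes with each control period).
- env.camera(name): name is "scene" or "top" or "wrist"; returns a dict with "pixels" (480x640x3 uint8, blue, green, red), "mtx" (3x3 intrinsics, pixels), "k1" (the pictures are not rectified: a ray, as slopes to the right and down, at radius r is drawn at 1 + k1 r^2 times it, then the intrinsics apply), "extrinsics" (4x4, takes a point from camera to world coordinates). Camera axes: x right, y down, z forward; pixel columns grow to the right and rows downward; lengths in m; the calibration is good to about 2 mm. A picture is of the moment at which its call begins. There is no depth.
- env.job_done(): hands the job in; it is judged then, once.
The state is a dict: "time": time; "joint_pos": joint angles; "joint_velocities": joint speeds; "joint_efforts": joint torques, N m; "tcp_pos": TCP position; "ee_rot": TCP orientation; "contact_force": force on the tool from outside, world axes, zero at the start; "wrist_torque": the same for the moment, N m; "finger_gap": opening from 0.0 (shut) to 1.0 (fully open); "finger_force": force on a finger pad.
Only numpy, scipy, OpenCV 4.12 (cv2) and the standard library are available. Lean on these libraries where they do the work, as an engineer would, in place of code of your own. Each camera call takes 0.05 s, during which the arm holds its last target. There are 200 camera calls.

### The job

Pick up the glass test plate by its green tab, lay it flat on the stage deck in front of the two sprung clips, then slide it along the deck so that its nose bar lifts both clips and they snap down behind it, and go on until the plate is fully home, pressing it against the blue end stop with a steady push of about 10 N. The glass chips if it is pushed harder than 18 N against the stop, so feel for the stop; let the plate itself lift the clips, never the gripper. Leave the plate flat under both clips, against the stop, let go of it, and do not disturb the vial, the wafer box or the gauge block.

Things in the scene. Friction and masses are not known exactly. Their poses are not given: they have to be found in the camera images.
- stage: Fixed inspection stage. Grey deck 220 (x) x 116 (y) mm, top 30 mm above the bench. Origin: centre of its underside, at bench level; plates slide in along +x; z up. Two guide rails 6 mm high, 75 mm apart (about y = 0), from x = -15 to +70 mm, flare to 99 mm apart at x = -52; open deck from there to the edge at x = -110. Nothing stands over 25 mm above the deck.
- clip_line (a point): Point on the deck midway under the two clips' feet, 30 mm ahead of the stage's origin; axes as the stage's. Feet are 22 mm to its left (+y) and right. A plate whose nose front is 15 mm or more short of here lies clear of the clips. The feet drop behind the nose bar once its front is about 12 mm past here. The clips' hinges are 60 mm past here.
- stop: Blue end stop, 56 (y) x 14 x 12 mm high, fixed on the deck at a setting that differs each time: its face is 13 to 21 mm past the clip line. Origin: middle of the lower edge of the face the plate meets; axes as the stage's. Rigid: a fraction of a millimetre makes many newtons, so the last bit must be felt, not measured.
- plate_tab (a point): Glass test plate, 100 (x) x 70 (y) x 5 mm, about 120 g, loose, flat on a white pad 8 mm high. A round nose bar, 8 mm high and deep, spans its front (+x) edge. Green grip tab: 26 mm long (x), 12 mm thick (y), 5 to 50 mm above the plate's underside. This point is in the middle of the tab, 28 mm above the underside and 32 mm behind the plate's centre; z up.
- plate_front (a point): Middle of the front of the plate's nose bar, level with the plate's underside: 82 mm ahead (+x) of and 28 mm below the tab point. Axes as the plate's.
- clip_left (a joint): Sprung clip on the stage's +y side: steel strip with an orange foot, round below, its toe turned up 30 degrees towards -x. Angle in rad, growing as the foot lifts: 0 at rest (foot 4 mm above the deck), about 0.067 on the nose bar, 0.017 when snapped down on the glass. It presses down with 2 to 3 N. The two clips together resist the bar with 6 to 15 N; then 3 to 8 N of drag.
- clip_right (a joint): The same clip on the stage's -y side.
- vial: Bystander: amber vial, 34 mm in diameter, 60 mm high, standing on the bench. Origin: centre of its underside.
- wafer_box: Bystander: round blue wafer box, 78 mm in diameter, 22 mm high. Origin: centre of its underside.
- caliper_block: Bystander: wooden gauge block, 50 x 30 x 20 mm, with two metal gauges, 32 mm high in all. Origin: centre of its underside.
Things that resemble listed ones, but are neither listed nor needed, are in the scene too. Of the things that look like the part that bears plate_tab, the middle-sized one is meant.

How it is judged:
On the way, in this order (a step that is already met when the one before it is completed fails the run):
1. the plate lies flat on the deck in front of the clips, nose towards them, clips still down (x of plate_front in the frame of stage between -0.06 and 0.022 m and y of plate_front in the frame of stage between -0.015 and 0.015 m and z of plate_front in the frame of stage below 0.033 m and z of plate_tab in the frame of stage below 0.061 m and x of plate_tab in the frame of stage below -0.05 m and value of joint each of clip_left, clip_right below 0.02 rad), for 0.1 s.
2. both clips ride up on the nose bar together (value of joint each of clip_left, clip_right above 0.04 rad), for 0.04 s.
3. with both clips snapped down behind the nose bar, the plate is pressed against the end stop with 6 to 15 N (value of joint clip_left between 0.005 and 0.034 rad and value of joint clip_right between 0.005 and 0.034 rad and contact force between plate and stop between 6 and 15 N), for 0.2 s.
At the end, for the whole second after the job is handed in: The plate lies flat on the deck (within 0.06 rad and 2 mm) and in line with the stage (0.06 rad), its nose bar within 1.5 mm of the stop's face, both clips snapped down on it (0.005 to 0.034 rad), still and let go (value of joint clip_left between 0.005 and 0.034 rad and value of joint clip_right between 0.005 and 0.034 rad and angle between plate_front's own z axis and vertical below 0.06 rad and x of plate_front in the frame of stop between -0.0015 and 0.0015 m and z of plate_front in the frame of stage between 0.028 and 0.032 m and angle between the x axis of plate_front and the x axis of stage, either way round below 0.06 rad and linear speed of plate below 0.01 m/s); the robot touches nothing.
It fails at once if the plate pushes on the end stop with more than 18 N (contact force between plate and stop above 18 N).
It fails at once if a clip is lifted by the robot, or bent up beyond 0.2 rad (value of joint any of clip_left, clip_right above 0.2 rad or contact force between any of the arm, the fingers and clip_left above 1 N or contact force between any of the arm, the fingers and clip_right above 1 N).
It fails at once if the amber vial is moved by more than 15 mm or tipped (distance of vial from where it was at the start of the episode above 0.015 m or angle between vial's own z axis and vertical above 0.3 rad).
It fails at once if the wafer box is moved by more than 15 mm or tipped (distance of wafer_box from where it was at the start of the episode above 0.015 m or angle between wafer_box's own z axis and vertical above 0.3 rad).
It fails at once if the gauge block is moved by more than 15 mm or tipped (distance of caliper_block from where it was at the start of the episode above 0.015 m or angle between caliper_block's own z axis and vertical above 0.3 rad).
It also fails if it takes over 59 s, if anything falls off the work surface, if the arm or the gripper's body presses on something with over 40 N, if the wrist force passes 120 N, or if a joint passes its speed limit or range.

## Working session

There is one attempt and no reset: what is moved stays moved. The work goes in short steps, Python scripts to look and compute and a tool call to move; the robot and the scene stay as the last step left them, time stands still between calls to the robot, and variables do not carry over. Pictures are saved under pics/ and viewed, at most 10 in all, crops included, and the job is handed in when it is done.

Besides the shell and the picture viewer there is one more tool, called after "Emit:" by a JSON object that holds its "api" and its "payload", one argument or row to a line. carry_out: Moves the arm, as the interface text tells. Its arguments: {"type":"object","properties":{"moves":{"type":"array"},"fingers":{"type":"number"},"force":{"type":"number"}},"required":["moves"]}

```bash
mkdir -p pics
cat > h.py <<'E'
import numpy as np, cv2, pickle
from cell import env
def shot(n):
    c=env.camera(n); pickle.dump(c,open(f'{n}.pkl','wb')); return c
def load(n): return pickle.load(open(f'{n}.pkl','rb'))
def ray(c,u,v):
    K=np.array(c['mtx']); E=np.array(c['extrinsics'])
    d=np.array([(u-K[0,2])/K[0,0],(v-K[1,2])/K[1,1]]); p=d.copy()
    for _ in range(20): p=d/(1+c['k1']*(p@p))
    w=E[:3,:3]@np.array([p[0],p[1],1]); return E[:3,3],w
def onz(c,u,v,z):
    o,w=ray(c,u,v); return o+w*(z-o[2])/w[2]
def tri(c1,a,c2,b):
    o1,w1=ray(c1,*a);o2,w2=ray(c2,*b)
    t=np.linalg.lstsq(np.c_[w1,-w2],o2-o1,rcond=None)[0]
    p,q=o1+w1*t[0],o2+w2*t[1]; return (p+q)/2,np.linalg.norm(p-q)
def proj(c,P):
    K=np.array(c['mtx']); E=np.linalg.inv(np.array(c['extrinsics'])); p=E[:3,:3]@np.asarray(P)+E[:3,3]
    s=p[:2]/p[2]; s=s*(1+c['k1']*(s@s)); return K[0,0]*s[0]+K[0,2],K[1,1]*s[1]+K[1,2]
E
python3 - <<'E'
from h import *
for n in('scene','top'):
    c=shot(n); cv2.imwrite(f'pics/{n}0.png',c['pixels']); print(n,np.round(c['extrinsics'],3).tolist(),c['k1'])
print(env.sense())
E
```

```text
scene [[0.48, 0.714, -0.509, 1.116], [0.877, -0.399, 0.268, -0.38], [-0.012, -0.575, -0.818, 0.93], [0.0, 0.0, 0.0, 1.0]] -0.08283468380751263
top [[-0.016, -0.994, 0.104, 0.485], [-1.0, 0.017, 0.01, -0.106], [-0.012, -0.104, -0.995, 1.03], [0.0, 0.0, 0.0, 1.0]] -0.08745676626019958
{'time': 0.1, 'joint_pos': array([-1.2098798 ,  0.38415998,  0.01638434,  1.37102911, -0.00629546,
        1.38818986, -0.04652354]), 'joint_velocities': array([-0.00080743, -0.00173373,  0.00014657, -0.00325492,  0.00048615,
       -0.00107703,  0.00031333]), 'joint_efforts': array([ 3.03091911e-03, -6.29130149e+01,  8.47031102e-01, -3.72754741e+01,
        1.65982585e-02,  1.05231346e-02,  2.30419396e-06]), 'tcp_pos': array([0.25681625, 0.56931416, 0.23038429]), 'ee_rot': array([-1.66816453e-04,  2.10310044e-01,  9.77634355e-01, -8.52236504e-04]), 'contact_force': array([-0.03982732,  0.55182713, -0.40241831]), 'wrist_torque': array([-0.0249125 , -0.01314551,  0.01184552]), 'finger_force': 0.0, 'finger_gap': 0.9970887778267219}
```

View pics/scene0.png

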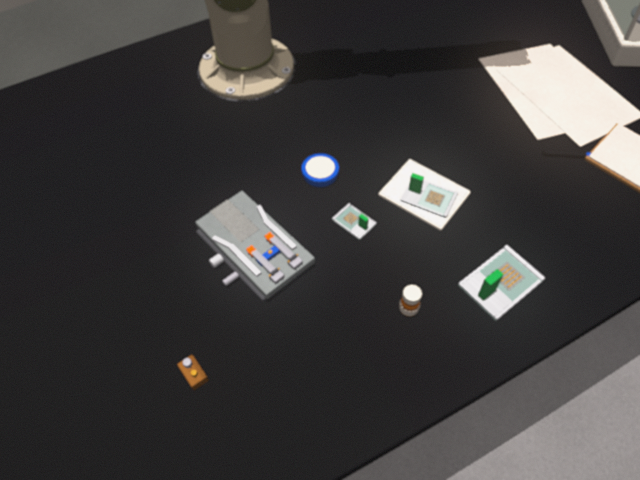

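View pics/top0.png

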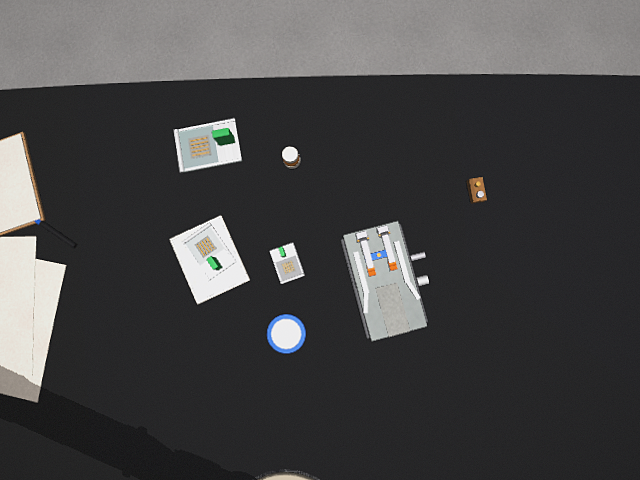

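The scene view shows the stage at (255,245), with three green-tabbed plates at (355,220), (425,190) and (502,282). In the top view the same plates are at (287,262), (208,255) and (208,145), and the stage is at (385,280). I'll zoom in next.

Run:
```python
from h import *
t=load('top')['pixels']; s=load('scene')['pixels']
def z(i,x,y,w,h): return cv2.resize(i[y:y+h,x:x+w],(400,300),interpolation=cv2.INTER_CUBIC)
m=np.vstack([np.hstack([z(t,160,105,100,75),z(t,160,210,133,100)]),np.hstack([z(t,305,215,180,135),z(s,175,180,160,120)])])
cv2.imwrite('pics/mos.png',m)
for n in('top','scene'):
    c=load(n); im=c['pixels'];h=cv2.cvtColor(im,cv2.COLOR_BGR2HSV)
    for nm,lo,hi in(('green',(45,100,40),(80,255,255)),('orange',(3,180,150),(16,255,255)),('blue',(105,150,80),(125,255,255))):
        k=cv2.inRange(h,lo,hi); N,l,st,ce=cv2.connectedComponentsWithStats(k)
        for i in range(1,N):
            if st[i,4]>8: print(n,nm,st[i].tolist(),np.round(ce[i],1),np.round(onz(c,*ce[i],.035),4))
```

```text
top green [212, 128, 23, 17, 276] [223.1 136.2] [0.8045 0.1185 0.035 ]
top green [278, 246, 8, 11, 45] [281.5 251. ] [ 0.5629 -0.0025  0.035 ]
top green [207, 256, 15, 14, 118] [213.5 262.7] [0.5415 0.1356 0.035 ]
top orange [389, 262, 8, 8, 44] [392.6 265.7] [ 0.5297 -0.2251  0.035 ]
top orange [368, 268, 8, 8, 43] [371.3 271.6] [ 0.5185 -0.1821  0.035 ]
top blue [35, 220, 6, 5, 17] [ 37.7 221.6] [0.6329 0.5139 0.035 ]
top blue [371, 250, 16, 10, 76] [378.6 254.4] [ 0.5527 -0.1977  0.035 ]
top blue [267, 314, 39, 40, 459] [285.9 333.2] [ 0.3991 -0.0099  0.035 ]
scene green [410, 174, 13, 18, 157] [415.9 182.2] [0.5383 0.1367 0.035 ]
scene green [359, 214, 9, 15, 83] [362.9 220.6] [ 0.5688 -0.0062  0.035 ]
scene green [479, 269, 24, 30, 335] [490.5 283.2] [0.7996 0.1217 0.035 ]
scene orange [266, 233, 6, 7, 24] [268.2 236. ] [ 0.5125 -0.1808  0.035 ]
scene orange [247, 246, 7, 7, 26] [250. 249.] [ 0.5227 -0.2234  0.035 ]
scene blue [301, 153, 39, 33, 403] [319.7 171.2] [ 0.4178 -0.0188  0.035 ]
scene blue [264, 246, 15, 13, 76] [271.4 252.7] [ 0.5495 -0.1921  0.035 ]
```

View pics/mos.png

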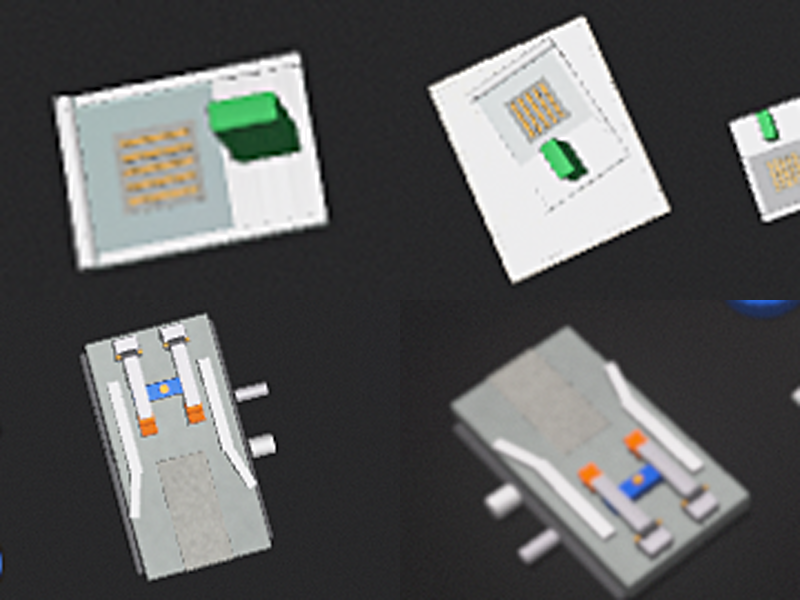

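Run:
```python
from h import *
t=load('top');s=load('scene')
A=lambda mx,my:(305+mx*.45-.3,215+(my-300)*.45-.3)
cs=[onz(t,*A(*p),.03) for p in((85,347),(208,315),(271,547),(149,579))]
print('stage corners',np.round(cs,4)[:,:2].tolist(), 'c',np.mean(cs,0))
d=(cs[0]+cs[1]-cs[2]-cs[3]);print('yaw',np.degrees(np.arctan2(d[1],d[0])),np.linalg.norm(d)/2,np.linalg.norm(cs[0]-cs[1]))
B=lambda mx,my:(160+(mx-400)/3-.3,210+my/3-.3)
n=[onz(t,*B(*p),.012) for p in((472,102),(553,42),(628,157),(547,211))]
print('plate corners',np.round(n,4)[:,:2].tolist())
d=n[0]+n[1]-n[2]-n[3];print('yaw',np.degrees(np.arctan2(d[1],d[0])),np.linalg.norm(d)/2,np.linalg.norm(n[0]-n[1]),np.mean(n,0))
print(tri(t,(281.5,251),s,(362.9,220.6)))
# tab top face (bright) at z .058
h=cv2.cvtColor(t['pixels'],cv2.COLOR_BGR2HSV); g=cv2.inRange(h,(45,100,40),(80,255,255)); g[:, :200]=0;g[:,235:]=0;g[:250]=0;g[280:]=0
ys,xs=np.nonzero(g); print([(x,y,int(h[y,x,2])) for x,y in zip(xs,ys)][::6]); 
m=h[ys,xs,2]>110; print(onz(t,xs[m].mean(),ys[m].mean(),.058),m.sum())
```

```text
stage corners [[0.592, -0.1268], [0.6195, -0.2399], [0.4084, -0.2906], [0.3822, -0.1802]] c [ 0.50055057 -0.20939896  0.03      ]
yaw 13.882803330860064 0.2168189774057272 0.11640783175976002
plate corners [[0.5833, 0.2044], [0.6242, 0.1478], [0.5435, 0.0949], [0.5072, 0.1511]]
yaw 34.09100218784885 0.09470853972629072 0.06988628822529426 [0.56455864 0.14953334 0.012     ]
(array([ 0.56345078, -0.00201026,  0.02599565]), np.float64(0.0010964294590078106))
[(np.int64(210), np.int64(256), 181), (np.int64(213), np.int64(257), 45), (np.int64(211), np.int64(258), 221), (np.int64(208), np.int64(259), 199), (np.int64(214), np.int64(259), 55), (np.int64(211), np.int64(260), 206), (np.int64(217), np.int64(260), 76), (np.int64(213), np.int64(261), 224), (np.int64(209), np.int64(262), 195), (np.int64(215), np.int64(262), 116), (np.int64(212), np.int64(263), 206), (np.int64(218), np.int64(263), 59), (np.int64(215), np.int64(264), 229), (np.int64(211), np.int64(265), 199), (np.int64(217), np.int64(265), 135), (np.int64(214), np.int64(266), 210), (np.int64(220), np.int64(266), 56), (np.int64(216), np.int64(267), 177), (np.int64(212), np.int64(268), 202), (np.int64(219), np.int64(268), 68)]
[0.54088773 0.1334038  0.058     ] 78
```

Emit:
{"api": "carry_out", "payload": {
  "moves": [
    [[0,0,0],8.1],
    [[0,0,0],8.1],
    [[0,0,0],8.1],
    [[0,0,0],8.1],
    [[0,0,0],8.1],
    [[0,0,0],8.1],
    [[0,0,0],8.1],
    [[0,0,0],8.1],
    [[0,0,0],8.1],
    [[0,0,0],8.1],
    [[0,0,0],8.1],
    [[0,0,0],8.1],
    [[0,0,0],8.1],
    [[0,0,0],8.1],
    [[0,0,0],8.1]
  ],
  "fingers": 0
}}

```text
time: 1.6
tcp_pos: [0.2568, 0.5695, 0.2307]
ee_rot: [0.0, 0.957, 0.291, -0.0]
contact_force: [-0.1, 0.6, -0.8]
finger_gap: 0.999
finger_force: 0.0
```

```bash
cat >> h.py <<'E'
from scipy.spatial.transform import Rotation as Ro
def state():
    s=env.sense(); R=Ro.from_quat(np.roll(s['ee_rot'],-1)).as_matrix()
    return s,np.array(s['tcp_pos']),R
def goto(P,yaw=None):
    s,p,R=state(); d=R.T@(np.asarray(P)-p)*1000
    h=np.degrees(np.arctan2(R[1,0],R[0,0]))
    print('t',round(s['time'],2),'tcp',np.round(p,4),'yaw',round(h,2),'tilt',np.round(R[:,2],4),'F',np.round(s['contact_force'],2),'gap',s['finger_gap'],'ff',s['finger_force'])
    print('shift mm',np.round(d,1),'twist', None if yaw is None else round(h-yaw,2), 'j',np.round(s['joint_pos'],2))
E
python3 -c "
from h import *
goto([.540,.133,.16],33.8)"
```

```text
t 1.6 tcp [0.2568 0.5695 0.2307] yaw 33.89 tilt [-5.0e-04 -1.1e-03 -1.0e+00] F [-0.09  0.63 -0.81] gap 0.9992399083947557 ff 0.0
shift mm [ -8.2 520.2  71. ] twist 0.09 j [-1.45  0.39  0.36  1.38 -0.14  1.39 -2.08]
```

Emit:
{"api": "carry_out", "payload": {
  "moves": [
    [[0,15,2],0],
    [[-0.5,33,4],0],
    [[-0.5,33,4],0],
    [[-0.5,33,4],0],
    [[-0.5,33,4],0],
    [[-0.5,33,4],0],
    [[-0.5,33,4],0],
    [[-0.5,33,4],0],
    [[-0.5,33,4],0],
    [[-0.5,33,4],0],
    [[-0.5,33,4],0],
    [[-0.5,33,4],0],
    [[-0.5,33,4],0],
    [[-0.5,33,4],0],
    [[-0.5,33,4],0],
    [[-0.5,33,4],0],
    [[0,10,2],0],
    [[0,0,0],0]
  ]
}}

```text
time: 3.4
tcp_pos: [0.5433, 0.1326, 0.1668]
ee_rot: [0.0, 0.956, 0.294, -0.001]
contact_force: [-1.1, 0.3, 0.6]
finger_gap: 1.002
finger_force: 0.0
```

```bash
python3 -c "
from h import *
c=shot('wrist'); cv2.imwrite('pics/w1.png',c['pixels']); print(np.round(c['extrinsics'],3).tolist())
goto([.540,.133,.16],33.8)
h=cv2.cvtColor(c['pixels'],cv2.COLOR_BGR2HSV); g=cv2.inRange(h,(45,100,40),(80,255,255))
print(proj(c,[.54,.133,.058]))
cs,_=cv2.findContours(g,0,2)
for k in cs:
  if cv2.contourArea(k)>100: print(cv2.minAreaRect(k))
"
```

```text
[[0.561, -0.786, -0.26, 0.61], [-0.828, -0.533, -0.177, 0.177], [0.001, 0.315, -0.949, 0.31], [0.0, 0.0, 0.0, 1.0]]
t 3.45 tcp [0.5428 0.1347 0.1669] yaw 34.26 tilt [-1.e-03 -2.e-04 -1.e+00] F [-0.41  1.1  -1.09] gap 1.0011449328877984 ff 0.0
shift mm [-3.3 -0.1  6.9] twist 0.46 j [-0.8   0.32  0.62  1.67 -0.2   1.22 -1.11]
(np.float64(317.8330239676226), np.float64(233.68673190551286))
((482.5679016113281, 290.937744140625), (38.27058410644531, 25.493247985839844), 47.48955154418945)
((317.5, 223.5), (51.0, 17.0), 90.0)
```

View pics/w1.png

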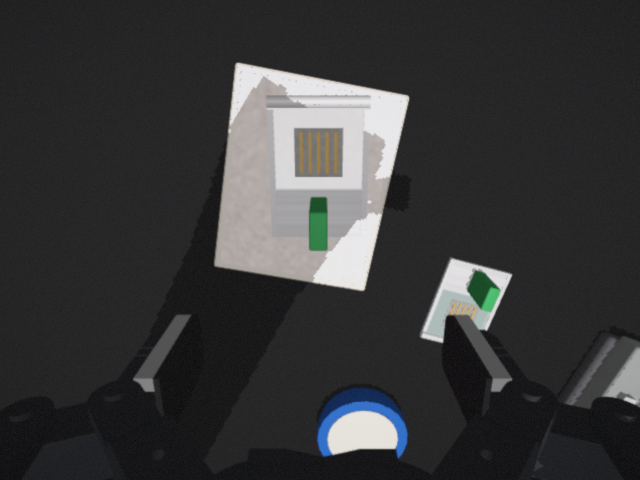

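The wrist view shows the tab at (318,223) and the nose bar level at row 101, so the plate is aligned with the tool. I only need to check the distance along the plate.

```bash
python3 -c "
from h import *
c=load('wrist')
a=np.radians(34.1);u=np.array([np.cos(a),np.sin(a),0])
r=onz(c,318,249.5,.058); n=onz(c,318,197.5,.013)
nf=onz(c,318.5,96.5,.014)
print('rear top',r,'->tab',r+u*.013,' front low->tab',n-u*.013,' nose->tab',nf-u*.082)
goto(list((r+u*.013)[:2])+[.025],34.1)
"
```

```text
rear top [0.53118929 0.12693685 0.058     ] ->tab [0.54195408 0.13422515 0.058     ]  front low->tab [0.53986321 0.13322247 0.013     ]  nose->tab [0.54069176 0.13316852 0.014     ]
t 3.45 tcp [0.5428 0.1347 0.1669] yaw 34.26 tilt [-1.e-03 -2.e-04 -1.e+00] F [-0.41  1.1  -1.09] gap 1.0011449328877984 ff 0.0
shift mm [ -0.9   0.  141.9] twist 0.16 j [-0.8   0.32  0.62  1.67 -0.2   1.22 -1.11]
```

Emit:
{"api": "carry_out", "payload": {
  "moves": [
    [[-1,0,20],-0.2],
    [[-1,0,20],0],
    [[0,0,20],0],
    [[0,0,20],0],
    [[0,0,20],0],
    [[0,0,18],0],
    [[0,0,14],0],
    [[0,0,10],0],
    [[0,0,0],0],
    [[0,0,0],0]
  ]
}}

```text
time: 4.45
tcp_pos: [0.5418, 0.1347, 0.0257]
ee_rot: [-0.0, 0.955, 0.296, 0.0]
contact_force: [0.7, 0.4, -0.3]
finger_gap: 1.001
finger_force: 0.0
```

Emit:
{"api": "carry_out", "payload": {
  "moves": [
    [[0,0,0],0],
    [[0,0,0],0],
    [[0,0,0],0],
    [[0,0,0],0],
    [[0,0,0],0],
    [[0,0,0],0],
    [[0,0,0],0],
    [[0,0,0],0],
    [[0,0,0],0],
    [[0,0,0],0]
  ],
  "fingers": 1,
  "force": 60
}}

```text
time: 5.45
tcp_pos: [0.5418, 0.1344, 0.0255]
ee_rot: [-0.0, 0.955, 0.296, 0.0]
contact_force: [0.4, -0.7, 5.5]
finger_gap: 0.132
finger_force: 59.0
```

```bash
python3 -c "
from h import *
goto([.541,.1336,.025],34.1)"
```

```text
t 5.45 tcp [0.5418 0.1344 0.0255] yaw 34.42 tilt [ 3.e-04  1.e-04 -1.e+00] F [ 0.35 -0.7   5.54] gap 0.132069647832418 ff 58.97245645523071
shift mm [-1.1  0.2  0.5] twist 0.32 j [-0.74  0.48  0.56  1.81 -0.31  0.93 -1.02]
```

Emit:
{"api": "carry_out", "payload": {
  "moves": [
    [[0,0,-3],0],
    [[0,0,-8],0],
    [[0,0,-15],0],
    [[0,0,-20],0],
    [[0,0,-20],0],
    [[0,0,-20],0],
    [[0,0,-20],0],
    [[0,0,-15],0],
    [[0,0,-5],0],
    [[0,0,0],4],
    [[0,0,0],6],
    [[0,0,0],6],
    [[0,0,0],4.5],
    [[0,0,0],0]
  ]
}}

```text
time: 6.85
tcp_pos: [0.5413, 0.1343, 0.1512]
ee_rot: [0.0, 0.993, 0.121, -0.0]
contact_force: [-0.4, 0.9, -0.9]
finger_gap: 0.132
finger_force: 58.3
```

```bash
python3 -c "
from h import *
goto([.3967,-.2351,.15],13.9)"
```

```text
t 6.85 tcp [0.5413 0.1343 0.1512] yaw 13.85 tilt [-5.e-04 -3.e-04 -1.e+00] F [-0.44  0.88 -0.9 ] gap 0.1317166849420386 ff 58.338682651519775
shift mm [-228.8  324.1    1.4] twist -0.05 j [-0.85  0.34  0.69  1.7  -0.23  1.19 -1.43]
```

Emit:
{"api": "carry_out", "payload": {
  "moves": [
    [[-4,6,0],0],
    [[-8,12,0],0],
    [[-13,18,0],0],
    [[-14,20,0],0],
    [[-14,20,0],0],
    [[-14,20,0],0],
    [[-14,20,0],0],
    [[-14,20,0],0],
    [[-14,20,0],0],
    [[-14,20,0],0],
    [[-14,20,0],0],
    [[-14,20,0],0],
    [[-14,20,0],0],
    [[-14,20,0],0],
    [[-14,20,0],0],
    [[-14,18,0],0],
    [[-13,18,0],0],
    [[-11,15,0],0],
    [[-7,11,0],0],
    [[-4,6,0],0]
  ]
}}

```text
time: 8.85
tcp_pos: [0.3877, -0.2596, 0.1513]
ee_rot: [-0.0, 0.993, 0.12, 0.0]
contact_force: [0.4, -0.2, -1.1]
finger_gap: 0.134
finger_force: 58.4
```

Emit:
{"api": "carry_out", "payload": {
  "moves": [
    [[0,0,0],0],
    [[0,0,0],0]
  ]
}}

```text
time: 9.05
tcp_pos: [0.3893, -0.2574, 0.1512]
ee_rot: [-0.0, 0.993, 0.121, -0.0]
contact_force: [-0.2, 0.3, -1.1]
finger_gap: 0.127
finger_force: 58.4
```

```bash
python3 -c "
from h import *
c=shot('wrist'); cv2.imwrite('pics/w2.png',c['pixels']); print(np.round(c['extrinsics'],3).tolist())
goto([.3967,-.2351,.15],13.9)
h=cv2.cvtColor(c['pixels'],cv2.COLOR_BGR2HSV)
for nm,lo,hi in(('orange',(3,180,150),(16,255,255)),('blue',(105,150,80),(125,255,255))):
        k=cv2.inRange(h,lo,hi); N,l,st,ce=cv2.connectedComponentsWithStats(k)
        for i in range(1,N):
            if st[i,4]>30: print(nm,st[i].tolist(),np.round(ce[i],1),np.round(onz(c,*ce[i],.036),4))
"
```

```text
[[0.241, -0.922, -0.304, 0.467], [-0.971, -0.229, -0.075, -0.239], [-0.0, 0.313, -0.95, 0.295], [0.0, 0.0, 0.0, 1.0]]
t 9.1 tcp [ 0.3895 -0.2571  0.1512] yaw 13.97 tilt [-1.e-04  5.e-04 -1.e+00] F [ 0.26 -0.7  -1.35] gap 0.12730809642781457 ff 58.414320945739746
shift mm [ 12.3 -19.6   1.2] twist 0.07 j [-0.39  0.14  0.99  1.93 -0.13  1.14 -0.68]
blue [0, 84, 20, 80, 1102] [  7.5 124.9] [ 0.4064 -0.06    0.036 ]
```

View pics/w2.png

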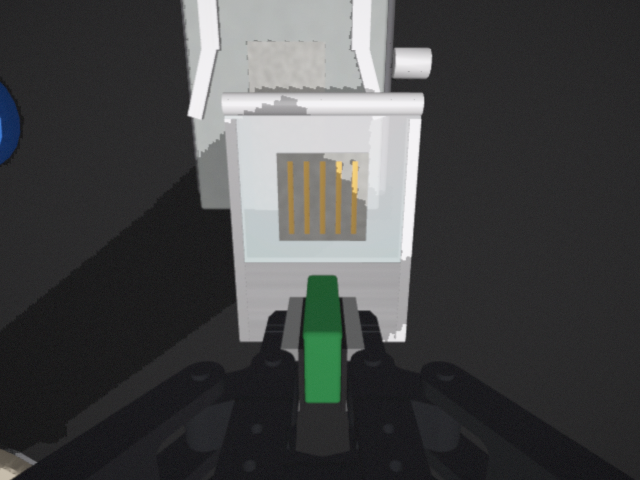

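The wrist view shows the plate held square, with its nose at row 103 between columns 225 and 422. It sits about 20 mm too far towards the stage's right. The rail bends are near (217,50) and (353,50), which I'll use to measure the stage from here.

```bash
python3 -c "
from h import *
c=load('wrist'); g=cv2.GaussianBlur(cv2.cvtColor(c['pixels'],cv2.COLOR_BGR2GRAY),(1,5),0).astype(int)
for r in (3,10,20,30,40,46,150,190):
  d=np.diff(g[r]); print(r,[(int(x),int(d[x])) for x in range(170,420) if abs(d[x])>25])
a=np.radians(13.9);u=np.array([np.cos(a),np.sin(a),0]);v=np.array([-u[1],u[0],0]);o=np.array([.5006,-.2094,0])
f=lambda x,y,z:[round(float(1000*(onz(c,x,y,z)-o)@k),1) for k in(u,v)]
print('bendL',f(217,50,.036),'bendR',f(353,50,.036),'L0',f(217,2,.036),'R0',f(353,2,.036),'corner',f(202,209,.03),'edgeL',f(184,2,.03),f(193,100,.03))
s,p,R=state()
print('plate nose rel TCP', R.T@(onz(c,322,97,p[2]-.025-.004+.012+.007)-p)*1000, 'z approx')
"
```

```text
3 [(182, 40), (183, 26), (215, -51), (216, -45), (217, 32), (218, 26), (352, 50), (387, -41), (394, -29)]
10 [(180, 30), (182, 33), (183, 26), (197, 28), (215, -31), (216, -78), (218, 38), (352, 50), (370, -29), (387, -33), (394, -33)]
20 [(181, 28), (183, 34), (216, -42), (217, -57), (218, 26), (219, 29), (351, 26), (352, 41), (370, -27), (386, -35)]
30 [(182, 27), (184, 41), (185, 26), (217, -59), (218, -29), (219, 30), (351, 49), (352, 32), (386, -37), (393, -31)]
40 [(185, 33), (217, -28), (218, -80), (220, 38), (221, 27), (351, 41), (369, -35), (385, -33)]
46 [(186, 35), (218, -54), (219, -37), (220, 29), (349, -34), (350, 31), (351, 53), (369, -35), (385, -41), (392, -29)]
150 [(194, 27), (195, 33), (196, 27), (204, -29), (226, 27), (407, 26), (418, -107), (419, -66)]
190 [(198, 26), (276, -27), (277, -50), (352, 31), (415, -97), (416, -76)]
bendL [-14.2, 39.3] bendR [-14.1, -38.0] L0 [10.0, 37.3] R0 [10.1, -37.5] corner [-108.9, 57.9] edgeL [11.2, 57.2] [-41.2, 57.3]
plate nose rel TCP [79.68760983  0.96575002 10.00115329] z approx
```

```bash
python3 -c "
from h import *
c=load('wrist'); g=cv2.GaussianBlur(cv2.cvtColor(c['pixels'],cv2.COLOR_BGR2GRAY),(5,5),0).astype(int)
P=[];rs=range(3,200,6)
for r in rs:
  d=np.diff(g[r,165:210]); k=np.arange(45); w=np.clip(d,0,None)*(np.abs(k-d.argmax())<4); P.append(onz(c,165+.5+(w*k).sum()/w.sum(),r,.03))
P=np.array(P); vx,vy,x0,y0=cv2.fitLine(P[:,:2].astype(np.float32),cv2.DIST_HUBER,0,1e-4,1e-4).ravel(); print('left edge yaw',np.degrees(np.arctan2(vy,vx))%180)
a=np.arctan2(vy,vx); a=a if vx>0 else a+np.pi; v=np.array([-np.sin(a),np.cos(a)]);print('edge offset -58:',np.array([x0,y0])@v-.058,'top-centre',np.array([.5006,-.2094])@v)
s,p,R=state()
print('tcp lat',p[:2]@v)
for z in (.13,.135,.14):
  n=onz(c,323.5,103,z); print(z,'nose lat',n[:2]@v, np.linalg.norm(onz(c,225,103,z)-onz(c,422,103,z)))
lr=[(onz(c,l,r,.036)+onz(c,q,r,.036))[:2]@v/2 for l,q,r in((216.3,352.7,3),(218.8,350.5,46))];print('rail mid lat',lr)
for x in((236,262),(409,262)): print(x)
"
```

```text
Traceback (most recent call last):
ValueError: operands could not be broadcast together with shapes (44,) (45,)
```

```bash
python3 -c "
from h import *
c=load('wrist'); g=cv2.GaussianBlur(cv2.cvtColor(c['pixels'],cv2.COLOR_BGR2GRAY),(5,5),0).astype(int)
P=[];rs=range(3,200,6)
for r in rs:
  d=np.diff(g[r,165:210]); k=np.arange(44); w=np.clip(d,0,None)*(np.abs(k-d.argmax())<4); P.append(onz(c,165+.5+(w*k).sum()/w.sum(),r,.03))
P=np.array(P); vx,vy,x0,y0=cv2.fitLine(P[:,:2].astype(np.float32),cv2.DIST_HUBER,0,1e-4,1e-4).ravel(); print('left edge yaw',np.degrees(np.arctan2(vy,vx))%180)
a=np.arctan2(vy,vx); a=a if vx>0 else a+np.pi; v=np.array([-np.sin(a),np.cos(a)]);print('edge offset -58:',np.array([x0,y0])@v-.058,'top-centre',np.array([.5006,-.2094])@v)
s,p,R=state()
print('tcp lat',p[:2]@v)
for z in (.13,.135,.14):
  n=onz(c,323.5,103,z); print(z,'nose lat',n[:2]@v, np.linalg.norm(onz(c,225,103,z)-onz(c,422,103,z)))
lr=[(onz(c,l,r,.036)+onz(c,q,r,.036))[:2]@v/2 for l,q,r in((216.3,352.7,3),(218.8,350.5,46))];print('rail mid lat',lr)
"
```

```text
left edge yaw 13.704797
edge offset -58: -0.32153508 top-centre -0.32204013440012935
tcp lat -0.34205917699952587
0.13 nose lat -0.34321272894906074 0.07403588579663054
0.135 nose lat -0.34319782979182645 0.07179177534212534
0.14 nose lat -0.34318293063459215 0.06954766488762022
rail mid lat [np.float64(-0.3217807373277253), np.float64(-0.321329639311063)]
```

Emit:
{"api": "carry_out", "payload": {
  "moves": [
    [[3,-4,0],0.2],
    [[4,-7,0],0],
    [[4,-7,0],0],
    [[1,-3.5,0],0],
    [[0,0,10],0],
    [[0,0,20],0],
    [[0,0,20],0],
    [[0,0,20],0],
    [[0,0,12],0],
    [[0,0,5],0],
    [[0,0,0],0],
    [[0,0,0],0]
  ]
}}

```text
time: 10.3
tcp_pos: [0.3963, -0.2344, 0.0649]
ee_rot: [0.0, 0.993, 0.119, 0.0]
contact_force: [0.8, -0.2, -0.8]
finger_gap: 0.13
finger_force: 58.5
```

```bash
python3 -c "
from h import *
c=shot('wrist'); cv2.imwrite('pics/w3.png',c['pixels'])
goto([.3967,-.2351,.0475],13.7)
"
```

```text
t 10.35 tcp [ 0.3965 -0.2344  0.065 ] yaw 13.72 tilt [ 1.3e-03 -4.0e-04 -1.0e+00] F [ 0.17  0.06 -0.83] gap 0.1275163098279396 ff 58.48639905452728
shift mm [-0.   0.7 17.5] twist 0.02 j [-0.35  0.27  0.93  2.04 -0.27  0.95 -0.61]
```

View pics/w3.png

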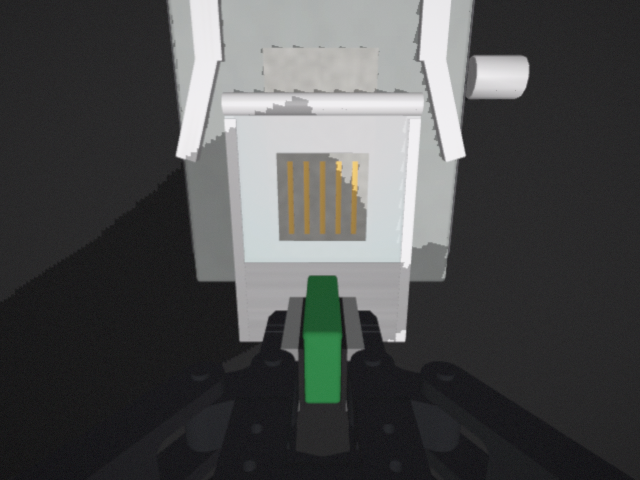

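The nose is at columns 225–422, row 103, just short of the rail bends at (219,57) and (420,57). I'll compute the remaining sideways offset.

```bash
python3 -c "
from h import *
c=load('wrist'); g=cv2.GaussianBlur(cv2.cvtColor(c['pixels'],cv2.COLOR_BGR2GRAY),(3,3),0).astype(int)
a=np.radians(13.7);u=np.array([np.cos(a),np.sin(a)]);v=np.array([-u[1],u[0]])
def ed(r,x0,x1,sg,):
  d=sg*np.diff(g[r,x0:x1]); k=np.arange(len(d)); w=np.clip(d,0,None)*(np.abs(k-d.argmax())<4); return x0+.5+(w*k).sum()/w.sum()
f=lambda x,r,z:(round(1000*float(onz(c,x,r,z)[:2]@u),1),round(1000*float(onz(c,x,r,z)[:2]@v),1))
for r in (5,20,40):
  l,q=ed(r,205,240,-1),ed(r,400,430,1); print('rail',r,l,q,f((l+q)/2,r,.036),f(l,r,.036),f(q,r,.036))
for r in (102,104,106):
  l,q=ed(r,212,235,1),ed(r,410,435,-1);print('nose',r,l,q,f((l+q)/2,r,.0515))
for r in (225,250,):
  l,q=ed(r,180,210,1),ed(r,435,465,-1);print('deck',r,l,q,f((l+q)/2,r,.03))
for r in (180,250): 
  l,q=ed(r,222,243,1),ed(r,400,425,-1);print('plate',r,l,q,f((l+q)/2,r,.052))
print('near edge x',f(320,281,.03),'nose front',f(322,94,.052))
"
```

```text
rail 5 217.3706896551724 422.5984848484849 (441.6, -321.5) (441.6, -283.8) (441.6, -359.2)
rail 20 218.46774193548387 421.68548387096774 (436.7, -321.5) (436.7, -283.8) (436.7, -359.2)
rail 40 219.8913043478261 420.1268656716418 (429.9, -321.5) (429.9, -283.8) (429.9, -359.2)
nose 102 220.91666666666666 423.76666666666665 (407.9, -322.3)
nose 104 220.9516129032258 429.27941176470586 (407.2, -323.3)
nose 106 221.3 429.2361111111111 (406.5, -323.4)
deck 225 190.55494505494505 450.4618320610687 (355.4, -321.6)
deck 250 193.07303370786516 448.8411764705882 (343.6, -321.8)
plate 180 227.98214285714286 416.1774193548387 (379.8, -322.2)
plate 250 233.02 411.2886178861789 (351.7, -322.3)
near edge x (328.2, -321.3) nose front (410.6, -322.2)
```

Emit:
{"api": "carry_out", "payload": {
  "moves": [
    [[0,-0.4,3],0],
    [[0,-0.3,6],0],
    [[0,0,4],0],
    [[0,0,2],0],
    [[0,0,1],0],
    [[0,0,0.5],0],
    [[0,0,0.5],0],
    [[0,0,0],0],
    [[0,0,0],0]
  ]
}}

```text
time: 11.25
tcp_pos: [0.3958, -0.2334, 0.0475]
ee_rot: [0.0, 0.993, 0.119, 0.0]
contact_force: [-2.0, 0.3, 3.1]
finger_gap: 0.131
finger_force: 59.0
```

Emit:
{"api": "carry_out", "payload": {
  "moves": [
    [[2,0,0],0],
    [[4,0,0],0],
    [[4,0,0],0],
    [[4,0,0],0],
    [[4,0,0],0],
    [[4,0,0],0],
    [[4,0,0],0],
    [[4,0,0],0],
    [[4,0,0],0],
    [[2,0,0],0],
    [[0,0,0],0],
    [[0,0,0],0]
  ]
}}

```text
time: 12.45
tcp_pos: [0.4317, -0.2248, 0.0475]
ee_rot: [0.0, 0.993, 0.12, 0.0]
contact_force: [1.1, -0.7, 3.1]
finger_gap: 0.131
finger_force: 59.1
```

```bash
python3 -c "
from h import *
a=shot('wrist');cv2.imwrite('pics/w4.png',a['pixels'])
goto([.4305,-.2264,.0475],13.7)
"
```

```text
t 12.5 tcp [ 0.4316 -0.2248  0.0475] yaw 13.75 tilt [ 1.1e-03 -6.0e-04 -1.0e+00] F [ 1.16 -0.46  3.06] gap 0.13032352374742684 ff 59.09057915210724
shift mm [-1.5  1.3  0. ] twist 0.05 j [-0.32  0.37  0.87  1.99 -0.35  0.93 -0.6 ]
```

View pics/w4.png

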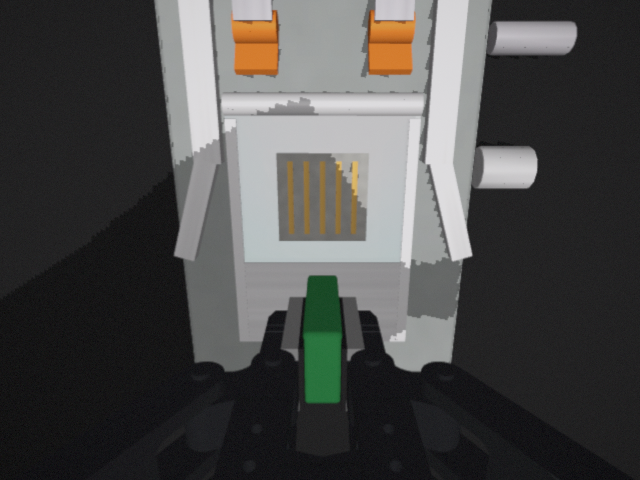

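The plate lies between the rails with its nose at row 103, and the orange feet are just ahead at rows 12–73. Now I'll slide it under the clips.

Emit:
{"api": "carry_out", "payload": {
  "moves": [
    [[2,0,0],0],
    [[2,0,0],0],
    [[2,0,0],0],
    [[2,0,0],0],
    [[2,0,0],0],
    [[2,0,0],0],
    [[2,0,0],0],
    [[2,0,0],0],
    [[2,0,0],0],
    [[2,0,0],0],
    [[0,0,0],0]
  ]
}}

```text
time: 13.6
tcp_pos: [0.447, -0.2213, 0.0475]
ee_rot: [-0.001, 0.993, 0.118, -0.002]
contact_force: [-18.4, -0.1, 22.2]
finger_gap: 0.131
finger_force: 61.8
```

Emit:
{"api": "carry_out", "payload": {
  "moves": [
    [[1,0,0],0],
    [[1,0,0],0],
    [[1,0,0],0],
    [[1,0,0],0],
    [[0,0,0],0]
  ]
}}

```text
time: 14.1
tcp_pos: [0.4495, -0.2212, 0.0474]
ee_rot: [-0.001, 0.993, 0.117, -0.003]
contact_force: [-23.4, -2.0, 25.4]
finger_gap: 0.132
finger_force: 62.5
```

Emit:
{"api": "carry_out", "payload": {
  "moves": [
    [[1,0,0],0],
    [[1,0,0],0],
    [[1,0,0],0],
    [[1,0,0],0],
    [[0,0,0],0]
  ]
}}

```text
time: 14.6
tcp_pos: [0.4552, -0.2202, 0.0475]
ee_rot: [0.0, 0.993, 0.118, -0.002]
contact_force: [-12.5, -4.1, 14.4]
finger_gap: 0.131
finger_force: 60.9
```

```bash
python3 -c "
from h import *
goto([.4305,-.2264,.0475],13.7)
a=shot('wrist');b=shot('scene');cv2.imwrite('pics/w5.png',np.hstack([a['pixels'][0:140,150:500].repeat(1,0),cv2.resize(b['pixels'][195:295,200:310],(352,320))[:140]]) if 0 else a['pixels'][:280,120:520])
"
```

```text
t 14.6 tcp [ 0.4552 -0.2202  0.0475] yaw 13.52 tilt [-3.5e-03 -6.0e-04 -1.0e+00] F [-12.51  -4.14  14.42] gap 0.13083846220963544 ff 60.8809769153595
shift mm [-25.5   0.3   0.1] twist -0.18 j [-0.32  0.41  0.85  1.94 -0.38  0.96 -0.62]
```

View pics/w5.png

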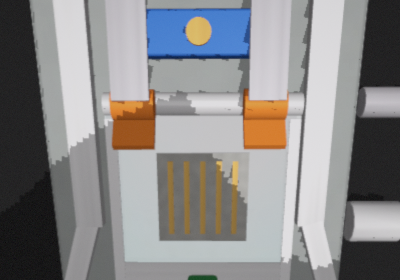

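The wrist view shows both orange feet riding on the nose bar, with the blue stop about 12 mm ahead of it. Carrying on in small steps.

Emit:
{"api": "carry_out", "payload": {
  "moves": [
    [[1,0,0],0],
    [[1,0,0],0],
    [[1,0,0],0],
    [[1,0,0],0],
    [[0.5,0,0],0],
    [[0,0,0],0]
  ]
}}

```text
time: 15.3
tcp_pos: [0.4616, -0.2181, 0.0475]
ee_rot: [0.0, 0.993, 0.119, -0.0]
contact_force: [-5.3, -2.0, 8.1]
finger_gap: 0.132
finger_force: 59.9
```

Emit:
{"api": "carry_out", "payload": {
  "moves": [
    [[0.5,0,0],0],
    [[0.5,0,0],0],
    [[0,0,0],0],
    [[0,0,0],0]
  ]
}}

```text
time: 15.7
tcp_pos: [0.4617, -0.2181, 0.0475]
ee_rot: [0.0, 0.993, 0.118, -0.001]
contact_force: [-9.4, -2.0, 12.3]
finger_gap: 0.129
finger_force: 60.4
```

```bash
python3 -c "
from h import *
goto([.4305,-.2264,.0475],13.7)
c=shot('wrist'); a=np.radians(13.7);u=np.array([np.cos(a),np.sin(a)])
h=cv2.cvtColor(c['pixels'],cv2.COLOR_BGR2HSV)
k=cv2.inRange(h,(105,150,60),(125,255,255)); col=k[:,322]; ys=np.nonzero(k[:140,300:345].sum(1)>255*20)[0]; print(ys.min(),ys.max())
k2=c['pixels'][60:120:2,350].tolist();print([int(np.mean(q)) for q in k2])
o=cv2.inRange(h,(3,180,100),(16,255,255)); N,l,st,ce=cv2.connectedComponentsWithStats(o); print(st[1:][st[1:,4]>100].tolist())
r=ys.max()+.5; print('stop u if edge top .042',onz(c,322,r,.042)[:2]@u,'if bottom .03',onz(c,322,r,.03)[:2]@u,'nose',onz(c,322,94,.034)[:2]@u)
"
```

```text
t 15.7 tcp [ 0.4617 -0.2181  0.0475] yaw 13.61 tilt [-2.2e-03 -4.0e-04 -1.0e+00] F [-9.42 -2.01 12.28] gap 0.128934889325484 ff 60.44361591339111
shift mm [-32.2   0.7   0.1] twist -0.09 j [-0.32  0.42  0.85  1.93 -0.38  0.96 -0.62]
33 78
[140, 140, 141, 140, 142, 142, 142, 142, 119, 68, 152, 163, 164, 165, 164, 165, 144, 166, 189, 201, 212, 221, 221, 218, 207, 197, 183, 157, 187, 194]
[[236, 111, 42, 56, 1762], [364, 111, 42, 56, 1634]]
stop u if edge top .042 0.4827487333910519 if bottom .03 0.48321255449102934 nose 0.4779008936408874
```

Emit:
{"api": "carry_out", "payload": {
  "moves": [
    [[0.5,0,0],0],
    [[0.5,0,0],0],
    [[0,0,0],0]
  ]
}}

```text
time: 16.05
tcp_pos: [0.4621, -0.218, 0.0475]
ee_rot: [-0.0, 0.993, 0.118, -0.002]
contact_force: [-11.8, -2.6, 14.9]
finger_gap: 0.13
finger_force: 60.9
```

Emit:
{"api": "carry_out", "payload": {
  "moves": [
    [[0.5,0,0],0],
    [[0.5,0,0],0],
    [[0,0,0],0]
  ]
}}

```text
time: 16.35
tcp_pos: [0.463, -0.2178, 0.0475]
ee_rot: [-0.0, 0.993, 0.118, -0.002]
contact_force: [-11.6, -2.3, 14.3]
finger_gap: 0.131
finger_force: 60.8
```

```bash
cat > m.py <<'E'
from h import *
goto([.4305,-.2264,.0475],13.7)
c=shot('wrist'); a=np.radians(13.7);u=np.array([np.cos(a),np.sin(a)])
s,p,R=state(); F=np.array(s['contact_force'])
print('tcp u',p[:2]@u,'F along',F[:2]@u)
h=cv2.cvtColor(c['pixels'],cv2.COLOR_BGR2HSV)
k=cv2.inRange(h,(105,150,60),(125,255,255)); ys=np.nonzero(k[:140,300:345].sum(1)>255*20)[0]
o=cv2.inRange(h,(3,180,100),(16,255,255)); N,l,st,ce=cv2.connectedComponentsWithStats(o); print('blue',ys.min(),ys.max(),'feet',st[1:][st[1:,4]>100].tolist())
r=ys.max()+.5; print('stop u',onz(c,322,r,.042)[:2]@u,onz(c,322,r,.03)[:2]@u,'nose',onz(c,322,94,.034)[:2]@u)
E
python3 m.py
```

```text
t 16.35 tcp [ 0.463  -0.2178  0.0475] yaw 13.58 tilt [-3.1e-03 -2.0e-04 -1.0e+00] F [-11.57  -2.31  14.27] gap 0.13148979654556409 ff 60.82721829414368
shift mm [-33.6   0.7   0.1] twist -0.12 j [-0.32  0.43  0.85  1.93 -0.38  0.96 -0.62]
tcp u 0.3982647240118445 F along -12.125090664976323
blue 37 82 feet [[236, 115, 42, 56, 1750], [364, 115, 41, 56, 1622]]
stop u 0.4828483396137602 0.4832014150044687 nose 0.4792483991229595
```

Emit:
{"api": "carry_out", "payload": {
  "moves": [
    [[0.3,0,-0.5],0],
    [[0.5,0,0],0],
    [[0.5,0,0],0],
    [[0,0,0],0]
  ]
}}

```text
time: 16.8
tcp_pos: [0.4646, -0.2171, 0.0475]
ee_rot: [-0.0, 0.993, 0.119, -0.001]
contact_force: [-7.1, -2.2, 7.0]
finger_gap: 0.129
finger_force: 59.7
```

```bash
python3 m.py
```

```text
t 16.8 tcp [ 0.4646 -0.2171  0.0475] yaw 13.61 tilt [-2.8e-03 -3.0e-04 -1.0e+00] F [-7.12 -2.23  7.  ] gap 0.12940546528441646 ff 59.720229506492615
shift mm [-35.4   1.    0.1] twist -0.09 j [-0.32  0.43  0.85  1.92 -0.39  0.96 -0.62]
tcp u 0.40003384211352727 F along -9.116210331902185
blue 43 87 feet [[237, 121, 42, 55, 1701], [365, 121, 41, 55, 1598]]
stop u 0.4830359019455671 0.4832646753426363 nose 0.4810120798086731
```

Emit:
{"api": "carry_out", "payload": {
  "moves": [
    [[0.4,0,0],0],
    [[0.4,0,0],0],
    [[0,0,0],0]
  ]
}}

```text
time: 17.15
tcp_pos: [0.4654, -0.2168, 0.0475]
ee_rot: [-0.0, 0.993, 0.118, -0.001]
contact_force: [-8.1, -2.1, 6.4]
finger_gap: 0.131
finger_force: 59.7
```

```bash
python3 m.py
```

```text
t 17.15 tcp [ 0.4654 -0.2168  0.0475] yaw 13.61 tilt [-2.9e-03 -2.0e-04 -1.0e+00] F [-8.15 -2.13  6.36] gap 0.13137057435322397 ff 59.74182307720184
shift mm [-36.1   1.1   0.1] twist -0.09 j [-0.32  0.43  0.85  1.92 -0.39  0.96 -0.62]
tcp u 0.4007924150104424 F along -8.49501152691816
blue 46 90 feet [[238, 123, 42, 55, 1696], [365, 123, 41, 55, 1586]]
stop u 0.48285293803109824 0.48300451429386276 nose 0.4817796129884417
```

Emit:
{"api": "carry_out", "payload": {
  "moves": [
    [[0.3,0,0],0],
    [[0.3,0,0],0],
    [[0,0,0],0]
  ]
}}

```text
time: 17.5
tcp_pos: [0.4657, -0.2167, 0.0475]
ee_rot: [-0.0, 0.993, 0.118, -0.002]
contact_force: [-9.3, -2.1, 8.6]
finger_gap: 0.134
finger_force: 59.9
```

Emit:
{"api": "carry_out", "payload": {
  "moves": [
    [[0.3,0,0],0],
    [[0.3,0,0],0],
    [[0,0,0],0]
  ]
}}

```text
time: 17.8
tcp_pos: [0.4657, -0.2168, 0.0475]
ee_rot: [-0.0, 0.993, 0.118, -0.002]
contact_force: [-12.5, -2.4, 11.5]
finger_gap: 0.131
finger_force: 60.3
```

```bash
cp wrist.pkl w_prev.pkl; python3 m.py
```

```text
t 17.8 tcp [ 0.4657 -0.2168  0.0475] yaw 13.58 tilt [-4.1e-03  1.0e-04 -1.0e+00] F [-12.52  -2.4   11.52] gap 0.1305536277765051 ff 60.29965281486511
shift mm [-36.5   1.1   0.1] twist -0.12 j [-0.32  0.43  0.84  1.92 -0.39  0.97 -0.62]
tcp u 0.4011017662113765 F along -12.284873156848771
blue 47 91 feet [[238, 124, 42, 55, 1697], [365, 124, 41, 55, 1578]]
stop u 0.48287636902374104 0.4829885676775217 nose 0.4821122760940617
```

Emit:
{"api": "carry_out", "payload": {
  "moves": [
    [[0.3,0,0],0],
    [[0.3,0,0],0],
    [[0,0,0],0]
  ]
}}

```text
time: 18.15
tcp_pos: [0.4657, -0.2167, 0.0475]
ee_rot: [-0.0, 0.993, 0.118, -0.002]
contact_force: [-13.9, -0.5, 14.1]
finger_gap: 0.128
finger_force: 60.7
```

```bash
python3 m.py; python3 -c "
from h import *
c=load('wrist')['pixels'];s=shot('scene')['pixels']
cv2.imwrite('pics/v9.png',np.hstack([c[20:220,200:440].repeat(2,0).repeat(2,1)[:400,:480],cv2.resize(s[215:295,235:299],(320,400),interpolation=cv2.INTER_CUBIC)]))"
```

```text
t 18.15 tcp [ 0.4657 -0.2167  0.0475] yaw 13.56 tilt [-5.e-03  3.e-04 -1.e+00] F [-13.91  -0.5   14.07] gap 0.1281886195482072 ff 60.67926228046417
shift mm [-36.5   1.1   0.2] twist -0.14 j [-0.32  0.43  0.84  1.92 -0.39  0.97 -0.62]
tcp u 0.401136039696544 F along -13.922451470258633
blue 47 91 feet [[238, 124, 42, 55, 1692], [364, 124, 42, 55, 1576]]
stop u 0.48288951253370105 0.4829924964074339 nose 0.48211964018331493
```

View pics/v9.png

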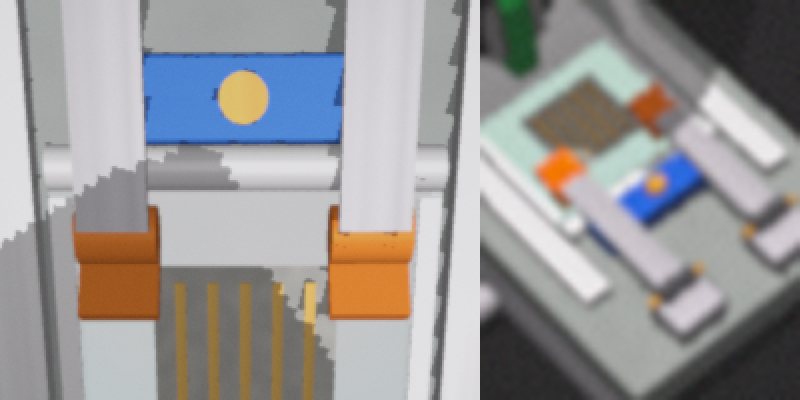

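Both feet sit behind the nose bar and the bar meets the blue stop, at row 91 of the full image. Push a little further to reach about 10 N.

Emit:
{"api": "carry_out", "payload": {
  "moves": [
    [[0.3,0,0],0],
    [[0.3,0,0],0],
    [[0,0,0],0],
    [[0,0,0],0],
    [[0,0,0],0]
  ]
}}

```text
time: 18.75
tcp_pos: [0.4658, -0.2167, 0.0475]
ee_rot: [-0.001, 0.993, 0.118, -0.003]
contact_force: [-16.7, -2.4, 16.4]
finger_gap: 0.129
finger_force: 61.1
```

```bash
python3 m.py
```

```text
t 18.75 tcp [ 0.4658 -0.2167  0.0475] yaw 13.54 tilt [-5.8e-03  6.0e-04 -1.0e+00] F [-16.72  -2.38  16.38] gap 0.12917120618628974 ff 61.05271875858307
shift mm [-36.5   1.2   0.2] twist -0.16 j [-0.32  0.43  0.84  1.92 -0.39  0.97 -0.63]
tcp u 0.4011605331316199 F along -17.169270621553807
blue 47 91 feet [[237, 124, 42, 55, 1688], [364, 124, 42, 55, 1571]]
stop u 0.48290306125556437 0.48299736616908717 nose 0.4821277396307683
```

Emit:
{"api": "carry_out", "payload": {
  "moves": [
    [[0.4,0,0],0],
    [[0,0,0],0],
    [[0,0,0],0],
    [[0,0,0],0],
    [[0,0,0],0],
    [[0,0,0],0]
  ]
}}

```text
time: 19.4
tcp_pos: [0.4658, -0.2167, 0.0475]
ee_rot: [-0.001, 0.993, 0.118, -0.003]
contact_force: [-18.7, -2.1, 18.3]
finger_gap: 0.131
finger_force: 61.4
```

```bash
python3 m.py | head -3
```

```text
t 19.4 tcp [ 0.4658 -0.2167  0.0475] yaw 13.53 tilt [-6.4e-03  8.0e-04 -1.0e+00] F [-18.71  -2.09  18.33] gap 0.13134689718720258 ff 61.359291672706604
shift mm [-36.5   1.2   0.2] twist -0.17 j [-0.32  0.43  0.84  1.92 -0.39  0.97 -0.63]
tcp u 0.40117848024200703 F along -18.727367209016286
```

Emit:
{"api": "carry_out", "payload": {
  "moves": [
    [[0,0,-0.4],0],
    [[0,0,-0.4],0],
    [[0,0,0],0],
    [[0,0,0],0],
    [[0,0,0],0],
    [[0,0,0],0]
  ]
}}

```text
time: 20.05
tcp_pos: [0.4659, -0.2167, 0.0477]
ee_rot: [-0.0, 0.993, 0.118, -0.003]
contact_force: [-14.7, -3.8, 9.9]
finger_gap: 0.131
finger_force: 59.8
```

```bash
python3 m.py | head -3
```

```text
t 20.05 tcp [ 0.4659 -0.2167  0.0477] yaw 13.54 tilt [-6.5e-03  1.0e-04 -1.0e+00] F [-14.68  -3.83   9.9 ] gap 0.13105440322809325 ff 59.84450340270996
shift mm [-36.6   1.1   0.5] twist -0.16 j [-0.32  0.43  0.85  1.92 -0.39  0.97 -0.63]
tcp u 0.40127789287856613 F along -14.843519177908783
```

Emit:
{"api": "carry_out", "payload": {
  "moves": [
    [[0.3,0,0],0],
    [[0.3,0,-0.1],0],
    [[0,0,0],0],
    [[0,0,0],0],
    [[0,0,0],0],
    [[0,0,0],0]
  ]
}}

```text
time: 20.7
tcp_pos: [0.4659, -0.2167, 0.0478]
ee_rot: [-0.001, 0.993, 0.118, -0.004]
contact_force: [-17.0, -3.0, 10.6]
finger_gap: 0.133
finger_force: 60.2
```

```bash
python3 m.py | head -3
```

```text
t 20.7 tcp [ 0.4659 -0.2167  0.0478] yaw 13.52 tilt [-7.4e-03  2.0e-04 -1.0e+00] F [-17.    -2.97  10.62] gap 0.13338761964696497 ff 60.169715881347656
shift mm [-36.6   1.1   0.5] twist -0.18 j [-0.32  0.43  0.85  1.92 -0.39  0.97 -0.63]
tcp u 0.4012928792924998 F along -16.901109588972414
```

Emit:
{"api": "carry_out", "payload": {
  "moves": [
    [[0.3,0,0],0],
    [[0,0,0],0],
    [[0,0,0],0],
    [[0,0,0],0],
    [[0,0,0],0],
    [[0,0,0],0]
  ]
}}

```text
time: 21.35
tcp_pos: [0.4659, -0.2167, 0.0477]
ee_rot: [-0.001, 0.993, 0.118, -0.004]
contact_force: [-18.2, -3.3, 11.4]
finger_gap: 0.131
finger_force: 60.4
```

Emit:
{"api": "carry_out", "payload": {
  "moves": [
    [[-0.5,0,0],0],
    [[-0.5,0,0],0],
    [[-0.5,0,0],0],
    [[-0.5,0,0],0],
    [[0,0,0],0],
    [[0,0,0],0]
  ]
}}

```text
time: 21.95
tcp_pos: [0.4659, -0.2167, 0.0478]
ee_rot: [-0.0, 0.993, 0.118, -0.002]
contact_force: [-10.4, -4.8, 3.0]
finger_gap: 0.13
finger_force: 59.1
```

```bash
python3 m.py
```

```text
t 21.95 tcp [ 0.4659 -0.2167  0.0478] yaw 13.58 tilt [-4.8e-03 -4.0e-04 -1.0e+00] F [-10.39  -4.82   3.02] gap 0.12972302385447393 ff 59.119611382484436
shift mm [-36.7   1.1   0.5] twist -0.12 j [-0.32  0.43  0.85  1.92 -0.39  0.97 -0.63]
tcp u 0.40131752977540447 F along -10.077395413336898
blue 48 91 feet [[238, 125, 42, 55, 1656], [364, 124, 42, 55, 1562]]
stop u 0.48307227758494914 0.48317532318733547 nose 0.48230071836387384
```

Emit:
{"api": "carry_out", "payload": {
  "moves": [
    [[-0.5,0,0],0],
    [[-0.5,0,0],0],
    [[-0.5,0,0],0],
    [[0,0,0],0],
    [[0,0,0],0]
  ]
}}

```text
time: 22.5
tcp_pos: [0.4659, -0.2166, 0.048]
ee_rot: [0.0, 0.993, 0.119, -0.001]
contact_force: [-3.9, -4.3, -0.8]
finger_gap: 0.131
finger_force: 58.4
```

Emit:
{"api": "carry_out", "payload": {
  "moves": [
    [[0,0,0],0],
    [[0,0,0],0],
    [[0,0,0],0],
    [[0,0,0],0],
    [[0,0,0],0],
    [[0,0,0],0],
    [[0,0,0],0],
    [[0,0,0],0],
    [[0,0,0],0],
    [[0,0,0],0]
  ],
  "fingers": 0
}}

```text
time: 23.5
tcp_pos: [0.4675, -0.2158, 0.0487]
ee_rot: [-0.0, 0.993, 0.119, -0.0]
contact_force: [0.1, 0.4, -0.4]
finger_gap: 1.001
finger_force: 0.0
```

Emit:
{"api": "carry_out", "payload": {
  "moves": [
    [[0,0,-5],0],
    [[0,0,-10],0],
    [[0,0,-20],0],
    [[0,0,-20],0],
    [[0,0,-20],0],
    [[0,0,-20],0],
    [[0,0,-5],0],
    [[0,0,0],0],
    [[0,0,0],0]
  ]
}}

```text
time: 24.4
tcp_pos: [0.4672, -0.2155, 0.1482]
ee_rot: [-0.0, 0.993, 0.12, -0.0]
contact_force: [-0.9, -0.5, 0.2]
finger_gap: 1.005
finger_force: 0.0
```

```bash
python3 m.py; python3 -c "
from h import *
c=load('wrist')['pixels'];cv2.imwrite('pics/v10.png',c)"
```

```text
t 24.4 tcp [ 0.4672 -0.2155  0.1482] yaw 13.73 tilt [-6.e-04  4.e-04 -1.e+00] F [-0.92 -0.49  0.19] gap 1.005070358315993 ff 0.0
shift mm [-38.2   1.9 100.7] twist 0.03 j [-0.41  0.29  0.93  1.82 -0.25  1.16 -0.73]
tcp u 0.40266251470683345 F along 0.6396206753232553
blue 72 96 feet [[275, 125, 23, 25, 553], [350, 126, 24, 24, 521]]
stop u 0.4832613623408858 0.48328719881094506 nose 0.48466213265518127
```

View pics/v10.png

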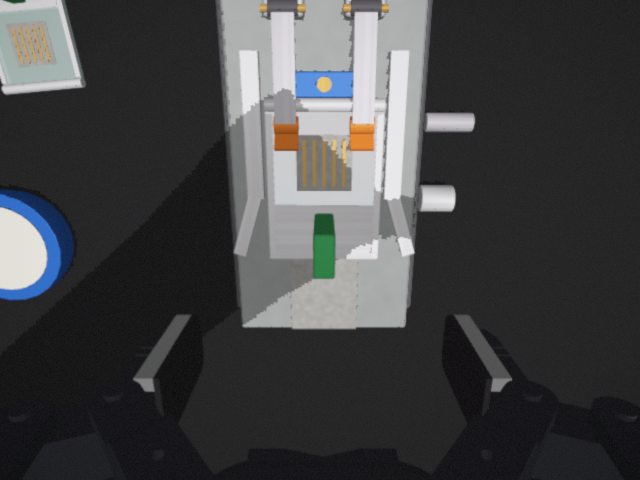

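The plate lies home against the stop, with its nose at row 100 and the stop edge at row 96. Both feet are behind the bar and the gripper is clear, so I'm handing in.

```bash
python3 -c "
from cell import env
print(env.job_done())"
```

```text
the job is handed in; nothing more can be done
None
```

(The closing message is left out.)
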